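# Draw a half-full gas sample with a glass syringe and hold it

### The arm

A 7-joint arm with a two-finger parallel gripper is mounted at the origin on the work surface. World frame = base frame: x ahead of the robot, y to its left, z up, the work surface at z = 0. Lengths are in m, angles in degrees, forces in N, time in s.
With the tool pointing down it reaches from about 0.35 to 0.9 m from the base axis. Payload 7.2 kg.
Tool frame: the origin (TCP) lies on the centre line of the jaws, within the pads' length; the fingertips stand 25 mm ahead of it and the grasp point (between the pads) lies 6 mm ahead of it (env.tip_reach is the distance from the TCP to the fingertips, in m); z points along the fingers, y is the direction in which the jaws open and shut (so a half turn about z gives the same grasp; the last joint's range is limited). The gripper opens to 85 mm and grips with 20 to 120 N. Pads are 22 mm wide; open, the fingers measure 114 mm over their backs; the gripper's body (76 mm by 85 mm) begins 54 mm behind the grasp point. The pads swing forward as they close: fully open they stand 13 mm farther back than shut.
Start: joints at [64.733, 23.554, -0.728, 91.456, 0.321, 64.991, -4.71], TCP at [0.228, -0.582, 0.256] pointing down, gripper open.
Joint ranges: [-169.25, 169.25], [-16.82, 113.86], [-84.01, 82.57], [7.8, 145.47], [-59.2, 239.2], [7.22, 106.19], [-163.78, 163.78]. Speed limits (degrees/s): [136.94, 136.94, 172.46, 172.46, 180, 180, 180].

### API

Orientations are given as [roll, pitch, yaw] about the fixed x, y, z axes, in that order (R = Rz(yaw) Ry(pitch) Rx(roll)).
In Python, from station import env gives the robot as it stands. The module is installed in compiled form; this text tells all that it offers.
- The arm moves only by the tool apply_moves, never from a script. Its argument "commands" is a list of rows, each a list of 7 numbers: the shift along the world's x, y, z in m, then the turn, a rotation vector about the world's x, y, z in rad, then the closure in counts, from 0 (fully open) to 255 (shut). A call has 1 to 20 rows; each row shifts and turns the commanded pose from where the row before left it; what a row does not reach is not made up. A row lasts 1/12 s, in which the tool goes at most 41.7 mm and 7.16 degrees, less where a joint would pass 70% of its speed; a pose out of reach is approached as far as the arm can. A call is refused whole if a number of a shift passes 0.0417 or a number of a turn 0.125, either way. A call with a gripper value outside its range is refused whole. The fingers move at their own pace and stop on an object; "force" is the grip in N (left out, the last holds). Time passes only in rows, so rows that do not move let the fingers close. It gives the time, the measured TCP pose, the force and the opening at its end, in the units of the state.
- env.read_state(): the state, without advancing time (a new reading comes with each control period).
- env.get_image(name): name is "side" or "top"; returns a dict with "image" (420x560x3 uint8, blue, green, red), "fovy" (degrees; the focal length in pixels is half the picture's height over the tangent of half this angle, whatever the lens; pixels are square), "cx", "cy" (the principal point, pixels), "D" ([k1, k2, p1, p2, k3] as OpenCV has them; the pictures are not rectified), "rvec" (rotation vector, rad) and "tvec" (3), from world to camera coordinates, as OpenCV has them. Camera axes: x right, y down, z forward; pixel columns grow to the right and rows downward; lengths in m; the calibration is good to about 2 mm. A picture is of the moment at which its call begins. There is no depth.
- env.finish_job(): hands the job in, once; it reports no verdict.
Trained networks look in a picture, given as the dict that the camera call returned (one of the last four; its "shot" number tells which), for a name from the list of things; names that differ only in an ending like _2 or _b are one class to them, and where a whole thing is asked for, a point or a joint stands for the part that bears it (a point fixed in the world has none). Each returns a list of dicts, best first, with "p" (0 to 1); they miss things now and then, are a little off and sometimes report something else, mostly with a low value. They report only what shows in the picture. A call takes as long as a camera call.
- env.silhouettes(picture, name): "region" (420x560 bool, what is visible of it) and "extent" ([left, top, right, bottom] as shares, 0 to 1, of the picture: columns of its width, rows of its height, round what is visible of it).
- env.landmark_of(picture, name): "centre" ([column, row] as shares, 0 to 1, of the picture: columns of its width, rows of its height: a listed point, or the origin of a listed thing).
The state is a dict: "t": time; "qpos": joint angles; "joint_vel": joint speeds; "joint_torque": joint torques, N m; "tcp_pos": TCP position; "tcp_rot": TCP orientation; "contact_force": force on the tool from outside, world axes, zero at the start; "wrist_torque": the same for the moment, N m; "gripper_width": finger opening in m.
Only numpy, scipy, OpenCV 4.12 (cv2) and the standard library are available. Lean on these libraries where they do the work, as an engineer would, in place of code of your own. Each camera call takes 0.05 s, during which the arm holds its last target.

### The job

Draw a headspace gas sample from the flask: grip the glass plunger lightly and pull it straight up, without letting it bind in the barrel, until its lower end is level with the half-full ring on the syringe. Finish while still holding it there, because the plunger sinks back if let go and the tap will be shut while you hold. It is all glass: do not squeeze hard, pull the plunger out of the barrel or push hard against the syringe and its stand, and leave the other things on the bench where they are.

Things in the scene. Friction and masses are not known exactly. Their poses are not given: they have to be found in the camera images.
- plunger: Frosted-glass syringe plunger, about 80 g: round rod 26 mm in diameter, 129 mm long, upright and loose in the barrel. Origin: centre of its flat lower end; z up along it. Starts fully home, on the bore's floor. It glides freely and sinks back by its weight if let go. Fragile: a grip of 20 to 30 N is ample, over 45 N at each finger breaks it.
- button (a point): Centre of the flat round button at the plunger's top: 34 mm in diameter, 8 mm thick, frosted glass, over a neck 20 mm thick. This point is 125 mm above the plunger's lower end, 4 mm under the button's top face. At the start the button's underside is 26 mm above the barrel's mouth.
- syringe: Fixed rig: a glass barrel clamped upright, nozzle down, over a tap and stoppered flask. Origin on the bench under the bore axis, z up, +y towards the stand's rod (12 mm thick, 125 mm off, 204 mm tall). Base 130 x 220 x 12 mm. Barrel 34 mm outside, bore 28 mm (1 mm clearance round the plunger), bore floor 120 mm above the bench. Pulled crooked or sideways, the plunger binds; over 25 N cracks it.
- barrel_mouth (a point): Centre of the barrel's open upper end, on the bore axis, 215 mm above the bench, level with the top of the round finger flange (46 mm in diameter, 4 mm thick). No part of the rig is higher than this.
- half_mark (a point): Point on the bore axis level with the half-full ring: the lower of the barrel's two full brown rings (the other marks are short strokes). 40.5 mm above the bore's floor, 54.5 mm under its mouth. The plunger's lower end belongs here; the button is then 40.5 mm higher than at the start.
- amber_bottle: Bystander: amber glass bottle with a red cap, 62 mm in diameter, 135 mm tall, origin under its centre. Leave it alone.
- white_jar: Bystander: white plastic jar, 68 mm in diameter, 85 mm tall, origin under its centre. Leave it alone.
- beaker: Bystander: glass beaker, 64 mm in diameter, 85 mm tall, origin under its centre. Leave it alone.

How it is judged (in metres and radians):
At the end, for the whole second after the job is handed in: Through the last second the fingers hold the plunger at rest (touching it with more than 1 N, speed under 10 mm/s), still upright in its bore (within 3 mm and 4 degrees of the bore axis), with its lower end within 4 mm of the half-full ring's height (z of plunger in the frame of half_mark between -0.004 and 0.004 m and horizontal distance between plunger and half_mark below 0.003 m and angle between the z axis of plunger and the z axis of syringe, either way round below 0.07 rad and contact force between the fingers and plunger above 1 N and linear speed of plunger below 0.01 m/s); the arm keeps its last pose, push and grip.
It fails at once if the glass plunger is squeezed with more than 45 N at each finger (90 N over both) (contact force between the fingers and plunger above 90 N).
It fails at once if the plunger binds in the barrel: more than 25 N between them in all (contact force between plunger and syringe above 25 N).
It fails at once if the plunger is pulled out of the barrel (z of plunger in the frame of barrel_mouth above -0.005 m).
It fails at once if the robot pushes against the syringe or its stand with more than 10 N (contact force between any of the arm, the fingers and syringe above 10 N).
It fails at once if a bystander is moved by more than 20 mm (distance of any of amber_bottle, white_jar, beaker from where it was at the start of the episode above 0.02 m).
It also fails if it takes over 35 s, if anything falls off the work surface, if the arm or the gripper's body presses on something with over 40 N, if the wrist force passes 120 N, or if a joint passes its speed limit or range.

## Working session

There is one attempt and no reset: what is moved stays moved. The work goes in short steps, Python scripts to look and compute and a tool call to move; the robot and the scene stay as the last step left them, time stands still between calls to the robot, and variables do not carry over. Pictures are saved under pics/ and viewed, and the job is handed in when it is done.

Besides the shell and the picture viewer there is one more tool, called after "Request:" by a JSON object that holds its "op" and its "data". apply_moves: Moves the arm, as the interface text tells. Its arguments: {"type":"object","properties":{"commands":{"type":"array","items":{"type":"array","items":{"type":"number"}}},"force":{"type":"number"}},"required":["commands"]}

```bash
mkdir -p pics
cat > h.py <<'E'
import numpy as np,cv2
from station import env
def K(p):
    f=210/np.tan(np.radians(p['fovy'])/2)
    return np.array([[f,0,p['cx']],[0,f,p['cy']],[0,0,1.]])
def ray(p,uv):
    n=cv2.undistortPoints(np.array([[uv]],float),K(p),np.array(p['D'],float))[0,0]
    R=cv2.Rodrigues(np.array(p['rvec'],float))[0];t=np.array(p['tvec'],float).ravel()
    return -R.T@t, R.T@np.array([n[0],n[1],1.])
def atz(p,uv,z):
    o,d=ray(p,uv);return o+d*(z-o[2])/d[2]
def tri(p,a,q,b):
    o1,d1=ray(p,a);o2,d2=ray(q,b)
    d1/=np.linalg.norm(d1);d2/=np.linalg.norm(d2)
    s=np.linalg.lstsq(np.c_[d1,-d2],o2-o1,rcond=None)[0]
    A=o1+s[0]*d1;B=o2+s[1]*d2
    return (A+B)/2,np.linalg.norm(A-B)
def proj(p,X):
    return cv2.projectPoints(np.array(X,float).reshape(-1,1,3),np.array(p['rvec'],float),np.array(p['tvec'],float),K(p),np.array(p['D'],float))[0][:,0]
E
python3 - <<'E'
from h import *
print(env.read_state())
P={n:env.get_image(n) for n in('side','top')}
for n,p in P.items():
    cv2.imwrite(f'pics/{n}0.png',p['image']); print(n,-cv2.Rodrigues(np.array(p['rvec']))[0].T@np.array(p['tvec']).ravel())
L={}
for k in['button','barrel_mouth','half_mark','plunger','syringe','amber_bottle','white_jar','beaker']:
    for n,p in P.items():
        r=env.landmark_of(p,k)
        for x in r[:2]:print(k,n,x['p'],np.array(x['centre'])*[560,420])
        if r:L[k,n]=np.array(r[0]['centre'])*[560,420]
    if (k,'side')in L and (k,'top') in L: print('  tri',tri(P['side'],L[k,'side'],P['top'],L[k,'top']))
E
```

```text
{'t': 0.0, 'qpos': array([64.73164656, 23.59998183, -0.72920755, 91.50464804,  0.32124877,
       64.98992314, -4.70967914]), 'joint_vel': array([-0.04364412, -0.04863811, -0.04676644,  0.04153994,  0.04668217,
        0.04140813,  0.00456942]), 'joint_torque': array([-6.36712939e-04, -6.00631428e+01,  6.81408104e-01, -2.99404603e+01,
        1.37142098e-02,  1.09007253e-02,  6.51501381e-06]), 'tcp_pos': array([ 0.22745236, -0.58165019,  0.25544906]), 'tcp_rot': array([-1.79907726e+02,  6.57426896e-03,  2.13631927e+01]), 'contact_force': array([ 0.01715779, -0.06943829,  0.41857269]), 'wrist_torque': array([0.03307516, 0.00039985, 0.00913962]), 'gripper_width': 0.08504139966188827}
side [ 0.06082922 -0.35756006  0.56636459]
top [0.42669295 0.09958068 1.18711028]
button top 0.72 [327.488 193.41 ]
barrel_mouth side 0.98 [333.592 200.382]
barrel_mouth top 0.79 [324.576 199.5  ]
  tri (array([ 0.57173462, -0.0174425 ,  0.20814192]), np.float64(0.0034481916347430842))
half_mark side 0.76 [334.992 220.416]
half_mark top 0.93 [318.416 199.584]
  tri (array([ 0.58076753, -0.01368027,  0.1594
[... 220 characters left out ...]
[326.872 287.112]
syringe top 0.59 [312.424 212.982]
syringe top 0.32 [320.376 204.582]
  tri (array([ 0.57146464, -0.01570444,  0.00314985]), np.float64(0.0008944624578437718))
amber_bottle side 0.82 [398.216 337.512]
amber_bottle top 0.73 [386.12  225.498]
  tri (array([ 0.54813511, -0.18794955,  0.00368866]), np.float64(0.004182005585915421))
white_jar side 0.69 [394.576 267.792]
white_jar top 0.85 [347.592 148.218]
  tri (array([ 0.72241762, -0.09232286,  0.00230646]), np.float64(0.010751168196271884))
beaker side 0.6 [338.912 238.98 ]
beaker top 0.74 [382.2   227.304]
beaker top 0.7 [279.104 141.792]
  tri (array([ 0.50377812, -0.10736325,  0.21130462]), np.float64(0.05453151860705391))
```

View pics/side0.png

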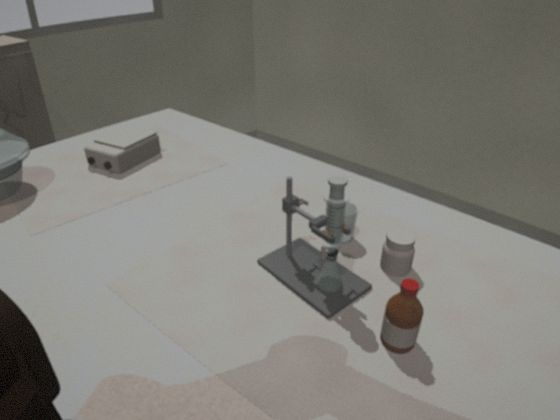

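View pics/top0.png

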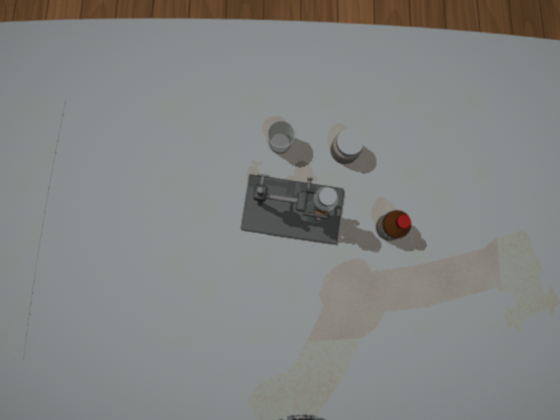

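Run:
```python
from h import *
P={n:env.get_image(n) for n in('side','top')}
c=P['side']['image'][130:270,250:430];cv2.imwrite('pics/sc.png',cv2.resize(c,None,fx=4,fy=4,interpolation=2))
c=P['top']['image'][150:250,270:400];cv2.imwrite('pics/tc.png',cv2.resize(c,None,fx=6,fy=6,interpolation=2))
for n,p in P.items():
  for k in ['plunger','syringe']:
    for r in env.silhouettes(p,k)[:2]: print(n,k,r['p'],np.array(r['extent'])*[560,420,560,420],r['region'].sum())
```

```text
side plunger 0.8 [328.776 178.29  349.496 202.104] 352
side plunger 0.16 [379.904 227.682 415.576 274.68 ] 1387
side syringe 0.94 [255.696 175.98  370.104 318.318] 6940
top plunger 0.67 [317.408 187.614 334.88  207.312] 280
top syringe 0.61 [238.672 173.502 346.92  244.818] 5257
```

View pics/sc.png

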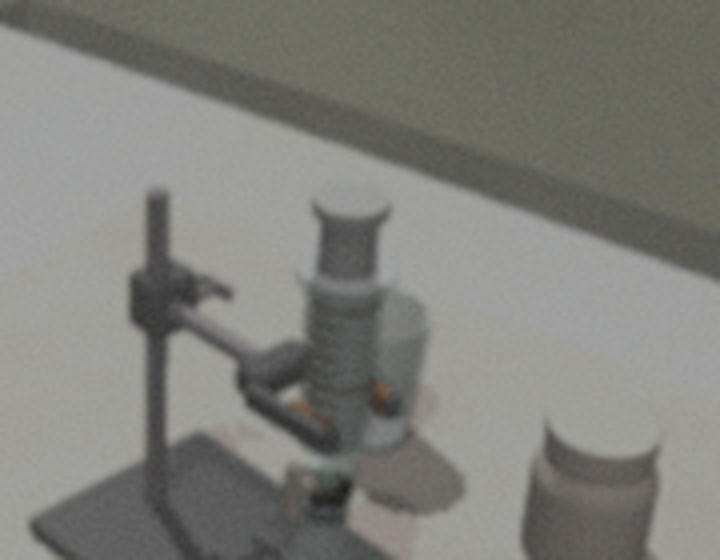

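View pics/tc.png

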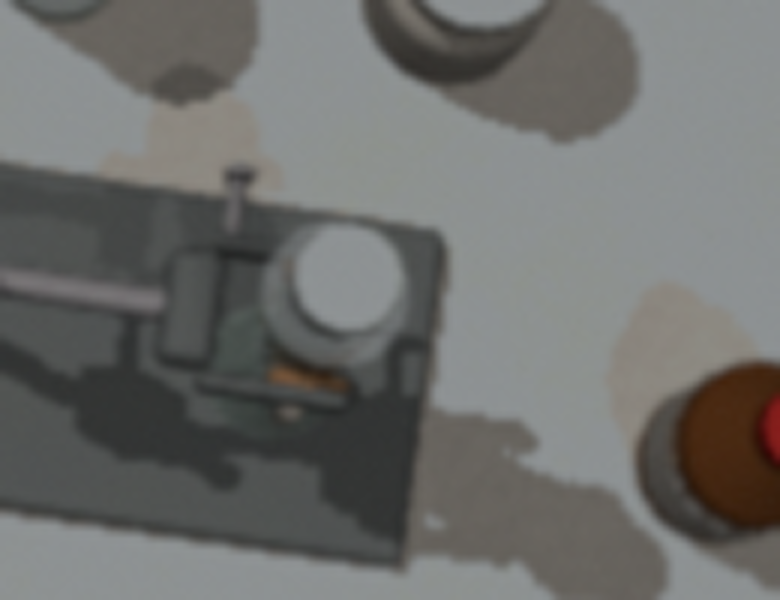

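Run:
```python
from h import *
P={n:env.get_image(n) for n in('side','top')}
s,t=P['side'],P['top']
print('btn top z.249',atz(t,(328,196),.249), atz(s,(338.2,180.2),.249), tri(s,(338.2,180.2),t,(328,196)))
print('flange',atz(t,(326.2,198.8),.215),atz(t,(324.6,199.5),.215),atz(s,(333.6,200.4),.215))
print('half',atz(t,(318.4,199.6),.1605),atz(s,(335,220.4),.1605))
print('syr0',atz(t,(312.4,213),0),atz(s,(326.9,287.1),0))
print('bottle',atz(t,(386.1,225.5),0),'cap',atz(t,(404,221.5),.135),'jar',atz(t,(351,143),.085))
print('rod',atz(t,(261,187),.204),atz(s,(289.5,178),.204))
# fit button circle top (white) in top img
g=cv2.cvtColor(t['image'],6)[180:215,310:345]
th,m=cv2.threshold(g,0,255,cv2.THRESH_OTSU);n,l,st,c=cv2.connectedComponentsWithStats(m)
print(th,st,c+[310,180])
# candidate overlay
for X in [np.array([.573,-.018])]:
  im={n:cv2.resize(P[n]['image'],None,fx=4,fy=4,interpolation=2) for n in P}
  for n in P:
    for z,r in((.249,.017),(.241,.017),(.215,.023),(.1605,.014)):
      a=np.linspace(0,2*np.pi,60); q=proj(P[n],np.c_[X[0]+r*np.cos(a),X[1]+r*np.sin(a),a*0+z])
      cv2.polylines(im[n],[np.int32((q+.5)*4*16)],True,(0,0,255),1,shift=4)
cv2.imwrite('pics/ov.png',np.hstack([im['side'][640:1000,1160:1520],im['top'][680:1040,1120:1480]]))
```

```text
btn top z.249 [ 0.57335014 -0.02002874  0.249     ] [ 0.5722308  -0.02148909  0.249     ] (array([ 0.57364119, -0.02031913,  0.24800429]), np.float64(0.00041638706716833307))
flange [ 0.57325794 -0.02100255  0.215     ] [ 0.57185163 -0.01799248  0.215     ] [ 0.56039598 -0.0230283   0.215     ]
half [ 0.57947114 -0.01223822  0.1605    ] [ 0.58088677 -0.01557536  0.1605    ]
syr0 [ 0.57211196 -0.01629279  0.        ] [ 0.57402742 -0.01352525  0.        ]
bottle [ 0.54728539 -0.18701165  0.        ] cap [ 0.54259435 -0.19193672  0.135     ] jar [ 0.71679899 -0.09059861  0.085     ]
rod [0.59435924 0.1018809  0.204     ] [0.58869585 0.10254934 0.204     ]
108.0 [[  0   0  35  35 704]
 [  1   0  34  11 202]
 [  9   7  19  18 278]
 [  5  15   1   2   2]
 [ 32  18   3  17  30]
 [ 20  26   4   4   9]] [[324.98011364 200.99573864]
 [330.42574257 182.76732673]
 [327.78776978 195.72661871]
 [315.         195.5       ]
 [343.46666667 207.86666667]
 [331.55555556 207.33333333]]
```

View pics/ov.png

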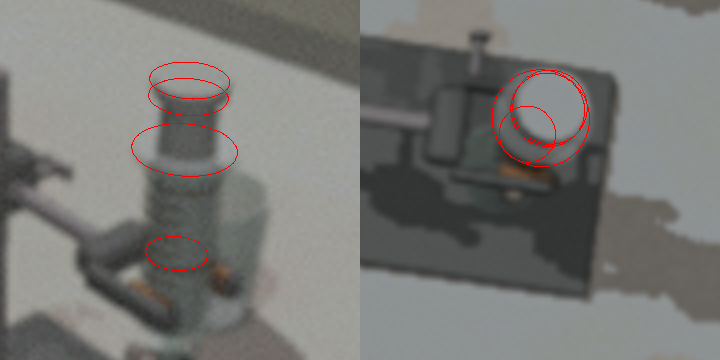

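Request:
{"op": "apply_moves", "data": {"commands": [[0,0,0.025,0,0,0,0],[0.01,0.015,0.025,0,0,0,0],[0.017,0.028,0.015,0,0,0,0],[0.017,0.028,0,0,0,0,0],[0.017,0.028,0,0,0,0,0],[0.017,0.028,0,0,0,0,0],[0.017,0.028,0,0,0,0,0],[0.017,0.028,0,0,0,0,0],[0.017,0.028,0,0,0,0,0],[0.017,0.028,0,0,0,0,0],[0.017,0.028,0,0,0,0,0],[0.017,0.028,0,0,0,0,0],[0.017,0.028,0,0,0,0,0],[0.017,0.028,0,0,0,0,0],[0.017,0.028,0,0,0,0,0],[0.017,0.028,0,0,0,0,0],[0.017,0.028,0,0,0,0,0],[0.017,0.028,0,0,0,0,0],[0.017,0.028,0,0,0,0,0],[0.0,0.0,0,0,0,0,0]], "force": 20}}

```text
t: 2.97
tcp_pos: [0.5291, -0.084, 0.3215]
tcp_rot: [-179.9, -0.2, 21.8]
contact_force: [0.9, 0.1, -0.6]
gripper_width: 0.0851
```

Request:
{"op": "apply_moves", "data": {"commands": [[0.015,0.022,0,0,0,0,0],[0.015,0.022,0,0,0,0,0],[0.014,0.02,0,0,0,0,0],[0,0,0,0,0,0,0],[0,0,0,0,0,0,0],[0,0,0,0,0,0,0]]}}

```text
t: 3.47
tcp_pos: [0.5703, -0.0278, 0.3211]
tcp_rot: [180.0, 0.0, 21.3]
contact_force: [0.2, -0.5, -0.5]
gripper_width: 0.0854
```

Run:
```python
from h import *
s=env.read_state();print(s['t'],s['tcp_pos'],s['tcp_rot'],env.tip_reach,s['contact_force'],s['wrist_torque'])
p=env.get_image('side')
cv2.imwrite('pics/s1.png',cv2.resize(p['image'][80:260,220:440],None,fx=3.3,fy=3.3,interpolation=2))
print(proj(p,[s['tcp_pos'],[.573,-.02,.249]]), 3.3)
```

```text
3.4667 [ 0.57033329 -0.02775684  0.32107719] [1.79984687e+02 4.32187309e-02 2.13485365e+01] 0.025 [ 0.16020675 -0.54850091 -0.54403576] [ 0.01023303 -0.02294593  0.03066295]
[[343.69443799 141.82878239]
 [337.74492716 179.77124794]] 3.3
```

View pics/s1.png

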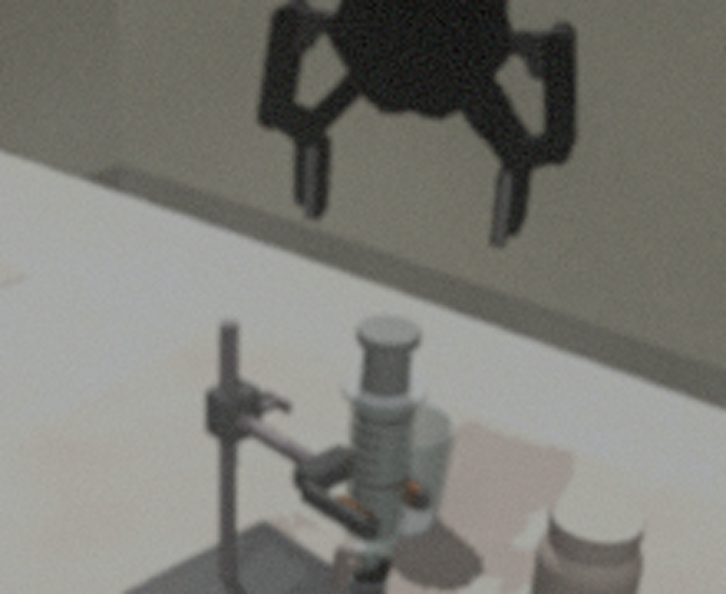

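Request:
{"op": "apply_moves", "data": {"commands": [[0.0027,0.0078,0,0,0,0,0],[0,0,-0.015,0,0,0,0],[0,0,-0.02,0,0,0,0],[0,0,-0.02,0,0,0,60],[0,0,-0.01,0,0,0,80],[0,0,-0.005,0,0,0,100],[0,0,0,0,0,0,110],[0,0,0,0,0,0,110],[0,0,0,0,0,0,110],[0,0,0,0,0,0,110]]}}

```text
t: 4.35
tcp_pos: [0.5739, -0.0192, 0.2524]
tcp_rot: [180.0, -0.1, 21.4]
contact_force: [0.4, 0.9, 0.8]
gripper_width: 0.0485
```

Run:
```python
from h import *
s=env.read_state();print(s['t'],s['tcp_pos'],s['tcp_rot'],s['gripper_width'],s['contact_force'],s['wrist_torque'])
p=env.get_image('side')
cv2.imwrite('pics/s2.png',cv2.resize(p['image'][130:230,280:400],None,fx=6,fy=6,interpolation=2))
p=env.get_image('top')
cv2.imwrite('pics/t2.png',cv2.resize(p['image'][150:250,270:400],None,fx=6,fy=6,interpolation=2))
```

```text
4.35 [ 0.57390148 -0.01924684  0.25243698] [ 1.79956272e+02 -9.79834783e-02  2.13521607e+01] 0.048467709930348525 [0.39255267 0.93640191 0.8010915 ] [-0.04518873  0.0453648   0.00394254]
```

View pics/s2.png

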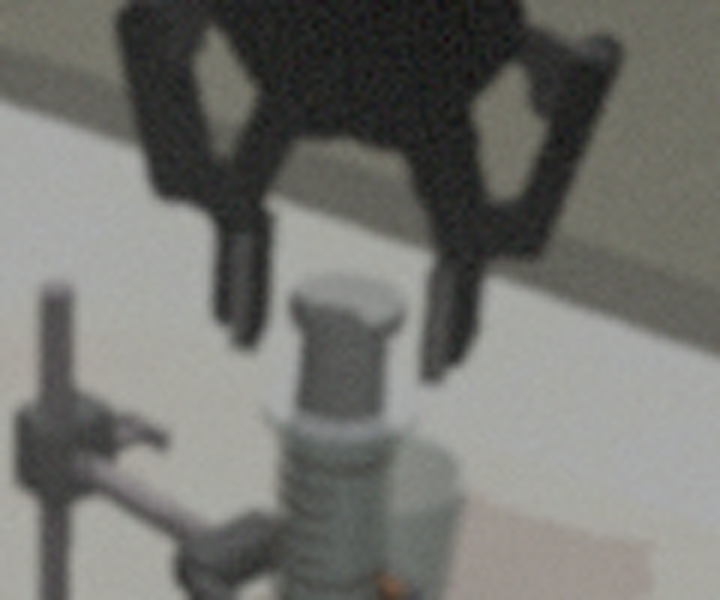

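View pics/t2.png

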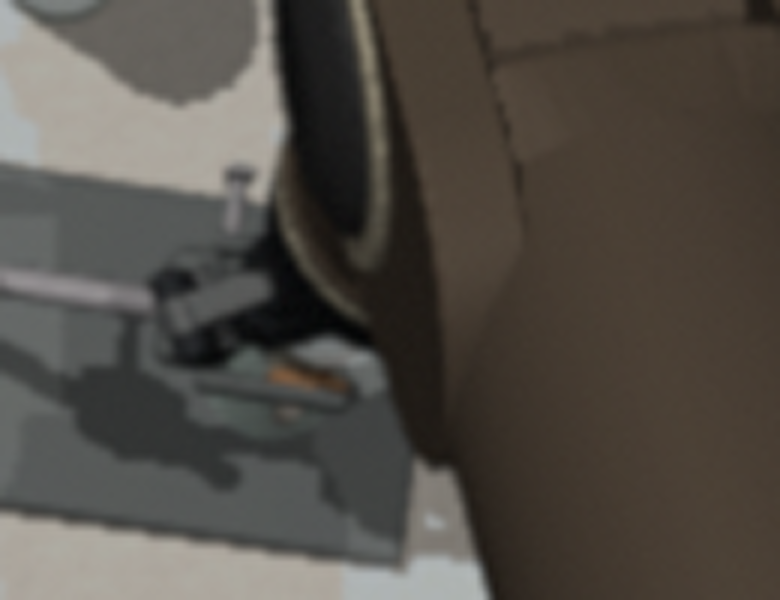

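Request:
{"op": "apply_moves", "data": {"commands": [[0,0,0,0,0,0,130],[0,0,0,0,0,0,138],[0,0,0,0,0,0,142],[0,0,0,0,0,0,142],[0,0,0,0,0,0,142]]}}

```text
t: 4.87
tcp_pos: [0.5733, -0.0193, 0.2513]
tcp_rot: [180.0, 0.0, 21.4]
contact_force: [-0.5, -0.6, 1.2]
gripper_width: 0.0376
```

Request:
{"op": "apply_moves", "data": {"commands": [[0,0,0,0,0,0,145],[0,0,0,0,0,0,145],[0,0,0,0,0,0,145]]}}

```text
t: 5.12
tcp_pos: [0.5733, -0.0193, 0.2513]
tcp_rot: [-180.0, 0.0, 21.4]
contact_force: [-0.2, -0.8, 0.1]
gripper_width: 0.0371
```

Run:
```python
from h import *
s=env.read_state();print(s['t'],s['tcp_pos'],s['tcp_rot'],s['gripper_width'],s['contact_force'],s['wrist_torque'])
p=env.get_image('side')
cv2.imwrite('pics/s3.png',cv2.resize(p['image'][150:215,300:380],None,fx=9,fy=9,interpolation=2))
```

```text
5.1167 [ 0.57331496 -0.01927587  0.25126032] [-1.79997153e+02  3.56986470e-03  2.13562998e+01] 0.03705636097521221 [-0.23855147 -0.77331858  0.13712789] [-0.02397276 -0.03668954  0.02452316]
```

View pics/s3.png

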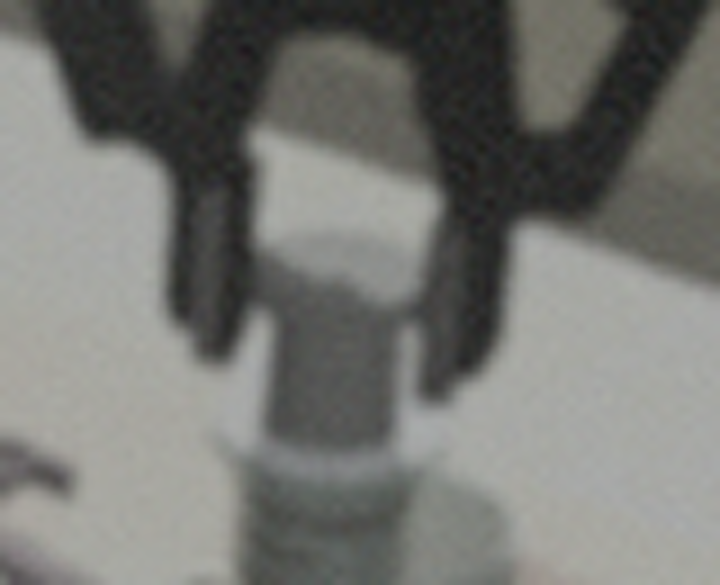

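Request:
{"op": "apply_moves", "data": {"commands": [[0,0,0,0,0,0,149],[0,0,0,0,0,0,149],[0,0,0,0,0,0,149]]}}

```text
t: 5.42
tcp_pos: [0.5733, -0.0193, 0.2513]
tcp_rot: [180.0, -0.0, 21.4]
contact_force: [0.4, 0.2, -0.6]
gripper_width: 0.0356
```

Request:
{"op": "apply_moves", "data": {"commands": [[0,0,0,0,0,0,152],[0,0,0,0,0,0,152],[0,0,0,0,0,0,152]]}}

```text
t: 5.67
tcp_pos: [0.5733, -0.0193, 0.2513]
tcp_rot: [180.0, 0.0, 21.4]
contact_force: [0.4, 0.4, -0.5]
gripper_width: 0.0342
```

Run:
```python
from h import *
s=env.read_state();print(s['t'],s['tcp_pos'],s['tcp_rot'],s['gripper_width'],s['contact_force'],s['wrist_torque'])
```

```text
5.6667 [ 0.57332052 -0.01929825  0.25127892] [1.79998177e+02 2.08707169e-03 2.13568488e+01] 0.03422492666076771 [ 0.39136438  0.35649864 -0.4762457 ] [-0.01278418 -0.02804833 -0.00054381]
```

Request:
{"op": "apply_moves", "data": {"commands": [[0,0,0,0,0,0,154],[0,0,0,0,0,0,154],[0,0,0,0,0,0,154]], "force": 22}}

```text
t: 5.92
tcp_pos: [0.5733, -0.0193, 0.2513]
tcp_rot: [180.0, 0.0, 21.4]
contact_force: [0.1, 0.3, -0.4]
gripper_width: 0.0342
```

Request:
{"op": "apply_moves", "data": {"commands": [[0,0,0,0,0,0,160],[0,0,0,0,0,0,160],[0,0,0,0,0,0,160],[0,0,0,0,0,0,160]]}}

```text
t: 6.25
tcp_pos: [0.5734, -0.0193, 0.2514]
tcp_rot: [180.0, -0.0, 21.4]
contact_force: [-0.8, -0.9, 1.7]
gripper_width: 0.0326
```

Run:
```python
from h import *
s=env.read_state();print(s['t'],s['tcp_pos'],s['tcp_rot'],s['gripper_width'],s['contact_force'],s['wrist_torque'])
p=env.get_image('side')
cv2.imwrite('pics/s4.png',cv2.resize(p['image'][150:215,300:380],None,fx=9,fy=9,interpolation=2))
```

```text
6.25 [ 0.57340982 -0.01926697  0.25144606] [ 1.79991469e+02 -1.37718191e-02  2.13586132e+01] 0.03263392147134888 [-0.77914313 -0.92008382  1.70027242] [-0.03382057 -0.04505485 -0.02141843]
```

View pics/s4.png

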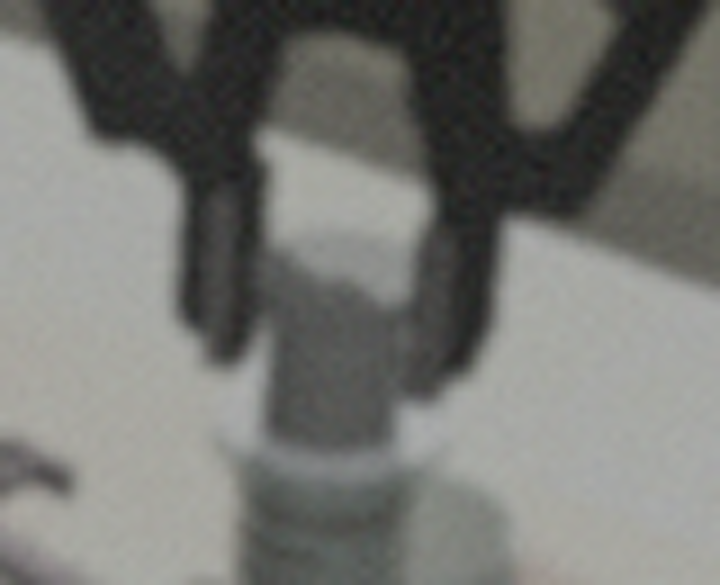

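Request:
{"op": "apply_moves", "data": {"commands": [[0,0,0,0,0,0,170],[0,0,0,0,0,0,180],[0,0,0,0,0,0,180],[0,0,0,0,0,0,180]]}}

```text
t: 6.63
tcp_pos: [0.5734, -0.0193, 0.2514]
tcp_rot: [180.0, -0.0, 21.4]
contact_force: [0.5, 0.1, 3.3]
gripper_width: 0.0331
```

Request:
{"op": "apply_moves", "data": {"commands": [[0,0,0,0,0,0,180],[0,0,0.001,0,0,0,180],[0,0,0.001,0,0,0,180],[0,0,0.001,0,0,0,180],[0,0,0,0,0,0,180],[0,0,0,0,0,0,180]]}}

```text
t: 7.13
tcp_pos: [0.5733, -0.0193, 0.2542]
tcp_rot: [-180.0, 0.0, 21.4]
contact_force: [-0.2, 0.9, -1.3]
gripper_width: 0.0327
```

Run:
```python
from h import *
s=env.read_state();print(s['t'],s['tcp_pos'],s['tcp_rot'],s['gripper_width'],s['contact_force'],s['wrist_torque'])
p=env.get_image('side')
cv2.imwrite('pics/s5.png',cv2.resize(p['image'][150:215,300:380],None,fx=9,fy=9,interpolation=2))
```

```text
7.1333 [ 0.57325958 -0.01926046  0.25418965] [-1.79992261e+02  1.12686834e-02  2.13605292e+01] 0.03267435539154562 [-0.21339002  0.85803306 -1.3036747 ] [ 0.01778559 -0.01741252 -0.03444036]
```

View pics/s5.png

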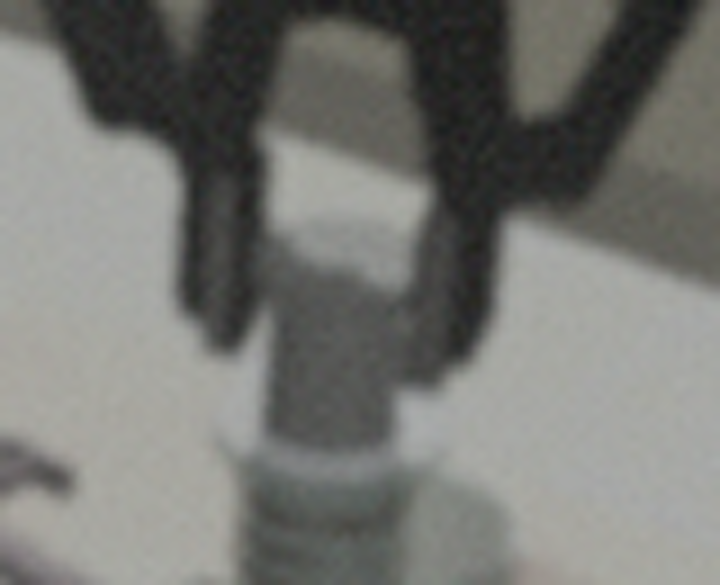

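Request:
{"op": "apply_moves", "data": {"commands": [[0,0,0.001,0,0,0,180],[0,0,0.002,0,0,0,180],[0,0,0.002,0,0,0,180],[0,0,0.002,0,0,0,180],[0,0,0.002,0,0,0,180],[0,0,0.002,0,0,0,180],[0,0,0.002,0,0,0,180],[0,0,0.002,0,0,0,180],[0,0,0.001,0,0,0,180],[0,0,0,0,0,0,180]]}}

```text
t: 8.02
tcp_pos: [0.5735, -0.0192, 0.2706]
tcp_rot: [180.0, -0.0, 21.4]
contact_force: [0.6, 0.5, -1.5]
gripper_width: 0.0329
```

Run:
```python
from h import *
s=env.read_state();print(s['t'],s['tcp_pos'],s['tcp_rot'],s['gripper_width'],s['contact_force'],s['wrist_torque'])
```

```text
8.0167 [ 0.57345049 -0.01924497  0.27064338] [ 1.79988029e+02 -2.56498936e-02  2.13583369e+01] 0.032945219580723974 [ 0.60597688  0.5273665  -1.52000729] [-0.02061787 -0.08515097  0.0405512 ]
```

Forces are only noise plus the plunger's weight; about 21.2 mm remain.

Request:
{"op": "apply_moves", "data": {"commands": [[0,0,0.001,0,0,0,180],[0,0,0.002,0,0,0,180],[0,0,0.002,0,0,0,180],[0,0,0.002,0,0,0,180],[0,0,0.002,0,0,0,180],[0,0,0.002,0,0,0,180],[0,0,0.002,0,0,0,180],[0,0,0.002,0,0,0,180],[0,0,0.002,0,0,0,180],[0,0,0.002,0,0,0,180],[0,0,0.001,0,0,0,180],[0,0,0,0,0,0,180],[0,0,0,0,0,0,180],[0,0,0,0,0,0,180]]}}

```text
t: 9.18
tcp_pos: [0.5733, -0.0193, 0.2902]
tcp_rot: [-180.0, 0.0, 21.4]
contact_force: [0.2, 0.1, -0.4]
gripper_width: 0.0326
```

Run:
```python
from h import *
s=env.read_state();print(s['t'],s['tcp_pos'],s['tcp_rot'],s['gripper_width'],s['contact_force'],s['wrist_torque'])
p=env.get_image('side')
im=cv2.resize(p['image'][145:245,290:390],None,fx=6,fy=6,interpolation=2)
print(env.landmark_of(p,'button'),env.landmark_of(p,'plunger'),env.landmark_of(p,'half_mark'))
print('pred: button,ptop,half',proj(p,[[.573,-.02,.2855],[.573,-.02,.2895],[.573,-.02,.1605]]))
cv2.imwrite('pics/s6.png',im)
for r in env.silhouettes(p,'plunger')[:1]: print(r['p'],np.array(r['extent'])*[560,420,560,420])
```

```text
9.1833 [ 0.57328064 -0.01927896  0.29019523] [-1.79999243e+02  6.81575999e-03  2.13610676e+01] 0.032572358615741454 [ 0.1809776   0.08133254 -0.41773016] [-0.03681421 -0.03713816  0.03085311]
[{'centre': [0.61, 0.3876], 'p': 0.72}] [] [{'centre': [0.5943, 0.531], 'p': 0.75}]
pred: button,ptop,half [[339.19453095 160.21472931]
 [339.35637849 158.00752622]
 [334.43595583 223.08023446]]
0.68 [329.28  160.608 351.008 201.096]
```

View pics/s6.png

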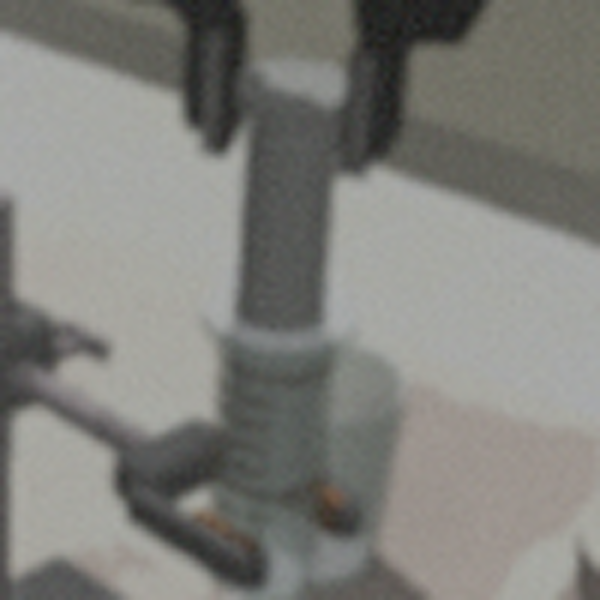

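Request:
{"op": "apply_moves", "data": {"commands": [[0,0,0.0008,0,0,0,180],[0,0,0.0008,0,0,0,180],[0,0,0,0,0,0,180],[0,0,0,0,0,0,180],[0,0,0,0,0,0,180],[0,0,0,0,0,0,180]]}}

```text
t: 9.93
tcp_pos: [0.5733, -0.0193, 0.2919]
tcp_rot: [180.0, 0.0, 21.4]
contact_force: [-1.0, 0.3, -2.1]
gripper_width: 0.0327
```

Run:
```python
from h import *
for _ in range(1):
  s=env.read_state();print(s['t'],s['tcp_pos'],s['gripper_width'],s['contact_force'])
a=cv2.imread('pics/side0.png')
ps=[env.get_image('side') for _ in range(4)]
b=np.mean([p['image'] for p in ps],0).astype(np.float32); p=ps[0]
cv2.imwrite('pics/s7.png',cv2.resize(b[145:245,290:390],None,fx=6,fy=6,interpolation=2))
A=cv2.GaussianBlur(cv2.cvtColor(a.astype(np.float32),6),(0,0),.7);B=cv2.GaussianBlur(cv2.cvtColor(b,6),(0,0),.7)
print('init',A[172:196,336:341].mean(1).round().astype(int)); print('now',B[150:174,337:342].mean(1).round().astype(int))
print(proj(p,[[.573,-.02,z] for z in(.249,.2895,.241,.2815)]))
s=env.read_state();print(s['t'],s['tcp_pos'],s['joint_vel'].round(2))
```

```text
9.9333 [ 0.57331649 -0.01928388  0.29189395] 0.03271115066108942 [-1.01371277  0.30371861 -2.13050156]
init [159 158 157 155 154 152 151 152 152 152 149 137 117  98  89  86  85  84
  85  87  88  89  89  89]
now [113 114 116 122 132 139 141 139 130 114  99  91  87  86  85  85  87  88
  87  86  85  86  86  85]
[[337.74492716 179.77124794]
 [339.35637849 158.00752622]
 [337.43381671 183.92008867]
 [339.03326965 162.40909598]]
10.1333 [ 0.57331571 -0.0192848   0.29188138] [-0.06  0.02 -0.02  0.18 -0.13 -0.05 -0.1 ][ WARN:0@2.010] global loadsave.cpp:1063 imwrite_ Unsupported depth image for selected encoder is fallbacked to CV_8U.
```

View pics/s7.png

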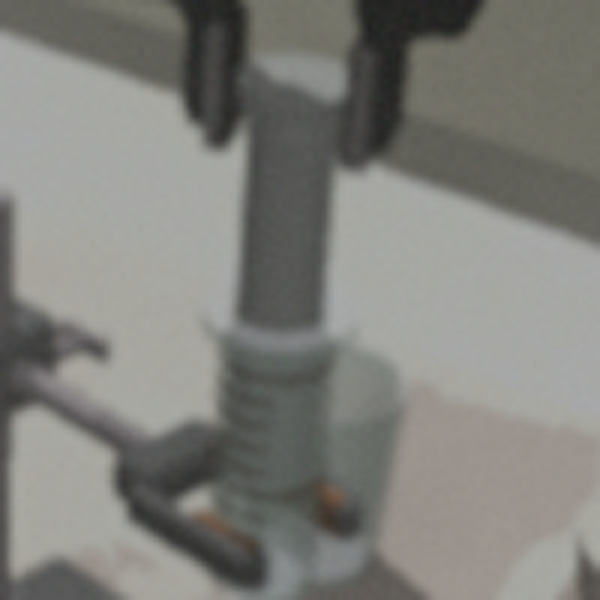

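Run:
```python
from h import *
p=env.get_image('side');a=cv2.imread('pics/side0.png')
th=np.linspace(0,2*np.pi,720)
for z in(.249,.2855,.2875,.2895,.2915,.2935):
  q=proj(p,np.c_[.573+.017*np.cos(th),-.02+.017*np.sin(th),0*th+z])
  print(z,'back',q[:,1].min().round(2),'front',q[:,1].max().round(2),q[q[:,1].argmin(),0].round(1),q[q[:,1].argmax(),0].round(1))
s=cv2.GaussianBlur(a[:,:,1].astype(np.float32),(0,0),.6);n=cv2.GaussianBlur(p['image'][:,:,1].astype(np.float32),(0,0),.6)
print(s[168:190,333:345:2].round().astype(int).T); print(n[148:170,335:350:2].round().astype(int).T)
# pads tip positions too
im=cv2.resize(p['image'],None,fx=8,fy=8,interpolation=2)
for z,c in((.2875,(255,0,0)),(.2895,(0,255,0)),(.2915,(0,0,255))):
  q=proj(p,np.c_[.573+.017*np.cos(th),-.02+.017*np.sin(th),0*th+z]); cv2.polylines(im,[np.int32((q+.5)*8*16)],True,c,1,shift=4)
cv2.imwrite('pics/s8.png',im[145*8:185*8,310*8:370*8])
```

```text
0.249 back 175.23 front 184.51 336.6 338.9
0.2855 back 155.98 front 164.65 338.0 340.5
0.2875 back 154.89 front 163.53 338.1 340.6
0.2895 back 153.8 front 162.4 338.1 340.7
0.2915 back 152.71 front 161.27 338.2 340.8
0.2935 back 151.62 front 160.14 338.3 340.9
[[160 159 158 160 159 159 158 157 154 153 154 154 154 152 143 124 102  89
   82  80  80  81]
 [157 160 160 159 158 159 157 156 154 153 152 154 153 154 150 136 113  96
   87  84  83  85]
 [152 158 159 158 160 160 157 156 155 152 152 153 152 153 151 139 118  98
   90  89  88  87]
 [142 155 159 160 160 159 157 157 154 152 151 153 153 154 150 140 119 101
   90  86  83  82]
 [124 145 157 159 160 159 159 157 155 154 154 154 153 153 150 139 116  95
   88  85  82  82]
 [109 130 149 158 160 158 158 158 156 154 153 151 153 152 146 130 106  91
   89  92  92  92]]
[[117 115 114 114 118 124 132 139 137 127 111  95  89  88  85  83  83  84
   84  84  84  83]
 [115 114 116 114 115 123 133 140 142 137 124 104  90  87  86  85  85  85
   85  88  87  86]
 [115 117 116 116 117 123 133 140 142 140 129 113  97  90  89  86  86  87
   86  90  91  85]
 [115 115 114 113 115 123 130 138 144 143 140 130 113  97  90  87  87  88
   86  87  87  85]
 [116 115 112 112 114 119 128 136 142 142 142 140 130 112  96  86  84  84
   85  85  83  84]
 [117 117 115 115 115 117 122 131 138 141 142 140 133 116  95  83  79  82
   80  77  76  78]
 [115 116 114 112 107 101 102 105 109 113 115 113 102  86  75  68  66  65
   64  67  65  66]
 [ 80  85  85  80  72  69  66  66  68  68  67  70  72  69  68  69  70  68
   68  69  70  71]]
```

View pics/s8.png

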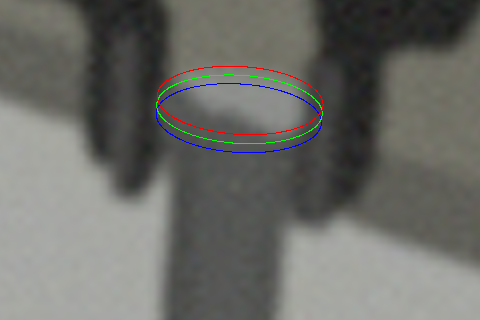

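Run:
```python
from h import *
s=env.read_state();print(s['t'],s['tcp_pos'],s['gripper_width'],s['contact_force'])
print(env.finish_job())
```

```text
10.1833 [ 0.57333052 -0.01929273  0.29189286] 0.03314412900619925 [-0.54513652 -0.15033798 -1.2545678 ]
the job is handed in; nothing more can be done
None
```

The job is handed in at 10.2 s, with the gripper still holding the plunger by its button at a 22 N grip setting. By my measurements, its lower end is level with the half-full ring.

- **Height:** the tool rose 40.5 mm from the grasp height (0.2514 to 0.2919 m), which is the lift the task asks for. In the side picture, the back edge of the button's top sits at row 153.5. I predicted 153.8 for the half-full height, a difference of about 0.5 mm.
- **Binding:** sideways force stayed within about 1 N, close to the sensor noise. The vertical force was mostly the plunger's weight.
- **Position:** the tool pointed straight down throughout, within about 1 mm of the measured bore axis.
- **Disagreement:** near the middle, the button's front edge first suggested about 5 mm too high. I put that down to a finger's shadow on the button's top. The part of that edge outside the shadow agreed to about 1–1.5 mm.
- **Not checked directly:** I could not see the plunger's lower end through the barrel, so its height comes from the tool and the button. I did not re-measure the bystanders; the arm passed above them.

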